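Put the probe-station objectives back in their caddy

TASK

Put the four black long-working-distance objectives away in the caddy: stand each one upright, lens up, right down in the nest whose colour matches its band. Set them down gently without dropping or tipping any, and leave the two chrome objectives, which belong to another microscope, standing where they are.

Things in the scene. Friction and masses are not known exactly. Their poses are not given: they have to be found in the camera images.
- objective_red: Microscope objective with a BLACK barrel and a red band, standing upright on the bench, lens up; 62 mm tall, 0.18-0.37 kg. Steel thread dia 26 mm from 0 to 5 mm height, straight black barrel dia 34 mm from 5 to 38 mm (grip here), cone with the red band to 46 mm, black nose dia 22-16 mm above. Origin: centre of underside; z up its axis; yaw arbitrary.
- objective_yellow: Microscope objective with a BLACK barrel and a yellow band, standing upright on the bench, lens up; 62 mm tall, 0.18-0.37 kg. Steel thread dia 26 mm from 0 to 5 mm height, straight black barrel dia 34 mm from 5 to 38 mm (grip here), cone with the yellow band to 46 mm, black nose dia 22-16 mm above. Origin: centre of underside; z up its axis; yaw arbitrary.
- objective_green: Microscope objective with a BLACK barrel and a green band, standing upright on the bench, lens up; 72 mm tall, 0.18-0.37 kg. Steel thread dia 26 mm from 0 to 5 mm height, straight black barrel dia 34 mm from 5 to 48 mm (grip here), cone with the green band to 56 mm, black nose dia 22-16 mm above. Origin: centre of underside; z up its axis; yaw arbitrary.
- objective_blue: Microscope objective with a BLACK barrel and a blue band, standing upright on the bench, lens up; 78 mm tall, 0.18-0.37 kg. Steel thread dia 26 mm from 0 to 5 mm height, straight black barrel dia 34 mm from 5 to 54 mm (grip here), cone with the blue band to 62 mm, black nose dia 22-16 mm above. Origin: centre of underside; z up its axis; yaw arbitrary.
- nest_red: The red nest: round red collar, dia 62, 20 mm high, open well dia 50, 16 mm deep, its floor 4 mm above the nest's underside. One of 4 in a row (any order, 80 mm apart) in a fixed low grey caddy, 100 x 376 mm, rim 14 mm high, a carrying bar 40 mm high along each short end. Fixed. Origin: centre of underside, 6 mm above the bench; z up, y along the row.
- nest_yellow: The yellow nest: round yellow collar, dia 62, 20 mm high, open well dia 50, 16 mm deep, its floor 4 mm above the nest's underside. One of 4 in a row (any order, 80 mm apart) in a fixed low grey caddy, 100 x 376 mm, rim 14 mm high, a carrying bar 40 mm high along each short end. Fixed. Origin: centre of underside, 6 mm above the bench; z up, y along the row.
- nest_green: The green nest: round green collar, dia 62, 20 mm high, open well dia 50, 16 mm deep, its floor 4 mm above the nest's underside. One of 4 in a row (any order, 80 mm apart) in a fixed low grey caddy, 100 x 376 mm, rim 14 mm high, a carrying bar 40 mm high along each short end. Fixed. Origin: centre of underside, 6 mm above the bench; z up, y along the row.
- nest_blue: The blue nest: round blue collar, dia 62, 20 mm high, open well dia 50, 16 mm deep, its floor 4 mm above the nest's underside. One of 4 in a row (any order, 80 mm apart) in a fixed low grey caddy, 100 x 376 mm, rim 14 mm high, a carrying bar 40 mm high along each short end. Fixed. Origin: centre of underside, 6 mm above the bench; z up, y along the row.
- chrome_yellow: Look-alike: a shorter objective of another microscope with a bright CHROME barrel (dia 29, 50 mm tall, slender chrome nose) and a thin yellow band, standing upright on the bench; does not belong in the caddy. 0.11 kg. Origin: centre of underside; z up its axis.
- chrome_green: Look-alike: a shorter objective of another microscope with a bright CHROME barrel (dia 29, 54 mm tall, slender chrome nose) and a thin green band, standing upright on the bench; does not belong in the caddy. 0.11 kg. Origin: centre of underside; z up its axis.

How it is judged:
By the outcome, as a careful person would: the job done as asked, in the order asked, and still so for the second after the job is handed in, with the robot touching nothing.
It also fails if it takes over 109 s, if anything falls off the work surface, if the arm or the gripper's body presses on something with over 40 N, if the wrist force passes 120 N, or if a joint passes its speed limit or range.

ROBOT

A 6-joint arm with a two-finger parallel gripper is mounted at the origin on the work surface. World frame = base frame: x ahead of the robot, y to its left, z up, the work surface at z = 0. Lengths are in mm, angles in rad, forces in N, time in s.
With the tool pointing down it reaches from about 275 to 1000 mm from the base axis. Payload 8.4 kg.
Tool frame: the origin (TCP) lies on the centre line of the jaws, within the pads' length; the fingertips stand 25 mm ahead of it and the grasp point (between the pads) lies 6 mm ahead of it; z points along the fingers, x is the direction in which the jaws open and shut, and the axes are right-handed (so a half turn about z gives the same grasp; the last joint's range is limited). The gripper opens to 85 mm and grips with 20 to 120 N. Pads are 22 mm wide; open, the fingers measure 114 mm over their backs; the gripper's body (76 mm by 85 mm) begins 54 mm behind the grasp point. The pads swing forward as they close: fully open they stand 13 mm farther back than shut.
Start: joints at [1.174, 0.353, 1.633, -0, 1.155, -0.002], TCP at [240.389, 576.924, 256.281] pointing down, gripper open.
Joint ranges: [-2.63, 2.63], [-0.92, 2.1], [0.06, 2.66], [-1.3, 4.44], [0, 2.69], [-3.02, 3.02]. Speed limits (rad/s): [2.22, 2.22, 2.79, 3.14, 3.14, 3.14].

INTERFACE

Orientations are given as [roll, pitch, yaw] about the fixed x, y, z axes, in that order (R = Rz(yaw) Ry(pitch) Rx(roll)).
In Python, from rig import r gives the robot as it stands. The module is installed in compiled form; this text tells all that it offers.
- The arm moves only by the tool jog_arm, never from a script. Its argument "deltas" is a list of rows, each an object with "gripper": the gripper command: -1 is fully open, 1 is shut, values between are in proportion; "translation": the shift along the world's x, y, z in units of 10 cm (1.0 is 10 cm), a list of three; "dr": the turn, a rotation vector about the world's x, y, z in units of pi/2 rad (1.0 is pi/2 rad), a list of three. In form: [{"gripper": gripper, "translation": [x, y, z], "dr": [wx, wy, wz]}, ...]. A call has 1 to 12 rows; each row shifts and turns the commanded pose from where the row before left it; what a row does not reach is not made up. A row lasts 1/12 s, in which the tool goes at most 41.7 mm and 7.16 degrees, less where a joint would pass 70% of its speed; a pose out of reach is approached as far as the arm can. A call with a number of a shift or a turn outside -1 to 1 is refused whole. A call with a gripper value outside its range is refused whole. The fingers move at their own pace and stop on an object; "squeeze" is the grip in N (left out, the last holds). Time passes only in rows, so rows that do not move let the fingers close. It gives the time, the measured TCP pose, the force and the opening at its end, in the units of the state.
- r.sense(): the state, without advancing time (a new reading comes with each control period).
- r.grab_frame(name): name is "side" or "top"; returns the picture (384x512x3 uint8, blue, green, red); there is no depth.
- r.calibration(name): a dict with "mtx" (3x3 intrinsics, pixels), "k1" (the pictures are not rectified: a ray, as slopes to the right and down, at radius r is drawn at 1 + k1 r^2 times it, then the intrinsics apply), "world_from_camera" (4x4, takes a point from camera to world coordinates). Camera axes: x right, y down, z forward; pixel columns grow to the right and rows downward; lengths in mm; the calibration is good to about 2 mm. A picture is of the moment at which its call begins. calibration takes no time and is no camera call.
- r.sign_off(): hands the job in, once; it reports no verdict.
The state is a dict: "clock": time; "qpos": joint angles; "qvel": joint speeds; "joint_efforts": joint torques, N m; "eef_pos": TCP position; "tcp_rot": TCP orientation; "contact_force": force on the tool from outside, world axes, zero at the start; "wrist_torque": the same for the moment, N m; "opening": opening from 0.0 (shut) to 1.0 (fully open).
Only numpy, scipy, OpenCV 4.12 (cv2) and the standard library are available. Lean on these libraries where they do the work, as an engineer would, in place of code of your own. Each camera call takes 0.05 s, during which the arm holds its last target. There are 200 camera calls.

## Working session

There is one attempt and no reset: what is moved stays moved. The work goes in short steps, Python scripts to look and compute and a tool call to move; the robot and the scene stay as the last step left them, time stands still between calls to the robot, and variables do not carry over. Pictures are saved under pics/ and viewed, about 12 in all and at most 16, crops included, and the job is handed in when it is done.

Besides the shell and the picture viewer there is one more tool, called after "Request:" by a JSON object that holds its "method" and its "body". jog_arm: Moves the arm, as the interface text tells. Shifts and turns lie within -1 to 1; 1 stands for 10 cm of shift or pi/2 rad of turn. Its arguments: {"type":"object","properties":{"deltas":{"type":"array"},"squeeze":{"type":"number"}},"required":["deltas"]}

```bash
mkdir -p pics; cat > h.py <<'E'
import numpy as np, cv2
from rig import r
def snap(n,f):
    im=r.grab_frame(n); cv2.imwrite('pics/'+f,im); return im
def ray(n,u,v):
    c=r.calibration(n);K=np.array(c['mtx']);T=np.array(c['world_from_camera'])
    d=np.array([(u-K[0,2])/K[0,0],(v-K[1,2])/K[1,1]]);s=d.copy()
    for _ in range(20): s=d/(1+c['k1']*(s@s))
    return T[:3,3],T[:3,:3]@np.array([s[0],s[1],1])
def atz(n,u,v,z):
    o,d=ray(n,u,v);return (o+d*(z-o[2])/d[2])[:2].round(1)
def proj(n,p):
    c=r.calibration(n);K=np.array(c['mtx']);T=np.array(c['world_from_camera'])
    q=T[:3,:3].T@(np.array(p,float)-T[:3,3]);s=q[:2]/q[2];s=s*(1+c['k1']*(s@s))
    return (K[:2,:2]@s+K[:2,2]).round(1)
E
python3 - <<'E'
from h import *
a=snap('top','t0.png');b=snap('side','s0.png')
cv2.imwrite('pics/t0b.png',cv2.resize(a,(800,600),interpolation=cv2.INTER_CUBIC))
cv2.imwrite('pics/s0b.png',cv2.resize(b,(800,600),interpolation=cv2.INTER_CUBIC))
for n in('top','side'):
    c=r.calibration(n);print(n,np.array(c['mtx']).tolist(),c['k1'],np.array(c['world_from_camera']).round(2).tolist())
s=r.sense();print(s)
E
```

```text
top [[424.6388325020808, 0.0, 255.01318016723346], [0.0, 424.6388325020808, 191.63177619109481], [0.0, 0.0, 1.0]] -0.11429826220594135 [[-0.02, -0.99, 0.14, 375.3], [-1.0, 0.02, 0.01, -13.98], [-0.01, -0.14, -0.99, 968.64], [0.0, 0.0, 0.0, 1.0]]
side [[350.9193349309902, 0.0, 255.06860091277844], [0.0, 350.9193349309902, 193.78404553229737], [0.0, 0.0, 1.0]] 0.024928573292586756 [[0.86, -0.3, 0.41, 185.86], [-0.51, -0.47, 0.72, -596.5], [-0.02, -0.83, -0.56, 505.83], [0.0, 0.0, 0.0, 1.0]]
{'clock': 0.1, 'qpos': array([ 1.17358490e+00,  3.53547479e-01,  1.63403001e+00,  4.60477218e-06,
        1.15519978e+00, -2.37049315e-03]), 'qvel': array([ 0.00181305, -0.00035974, -0.00159255, -0.00109767,  0.00106746,
        0.00024689]), 'joint_efforts': array([ 1.05092728e-03, -6.06350255e+01, -3.42818499e+01,  1.03202681e-04,
        4.11343121e-03,  3.82809858e-06]), 'eef_pos': array([240.24885749, 576.57011853, 255.66908531]), 'tcp_rot': array([-3.14158563e+00,  1.18460597e-03,  1.17595353e+00]), 'contact_force': array([ 0.70100997, -0.77799226,  0.12642138]), 'wrist_torque': array([-0.02449776,  0.01220216,  0.01452017]), 'opening': 1.001588161995393}
```

View pics/t0b.png

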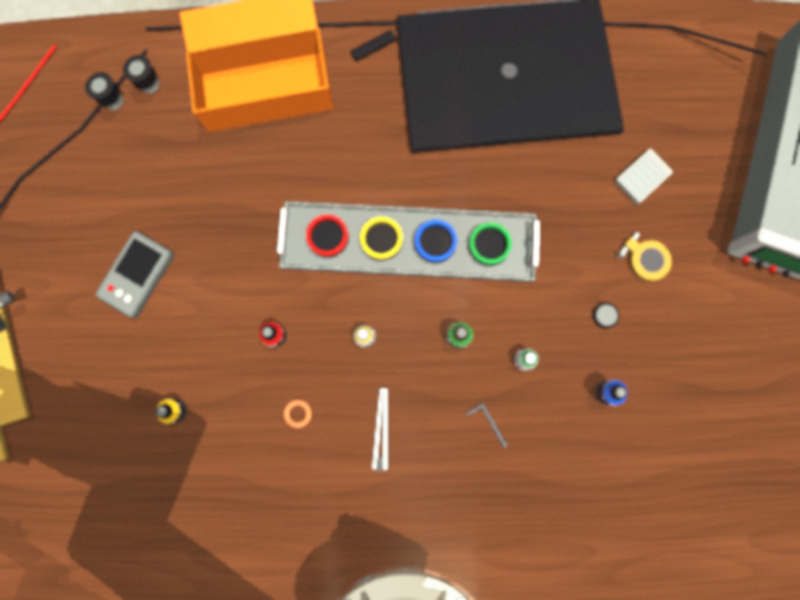

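View pics/s0b.png

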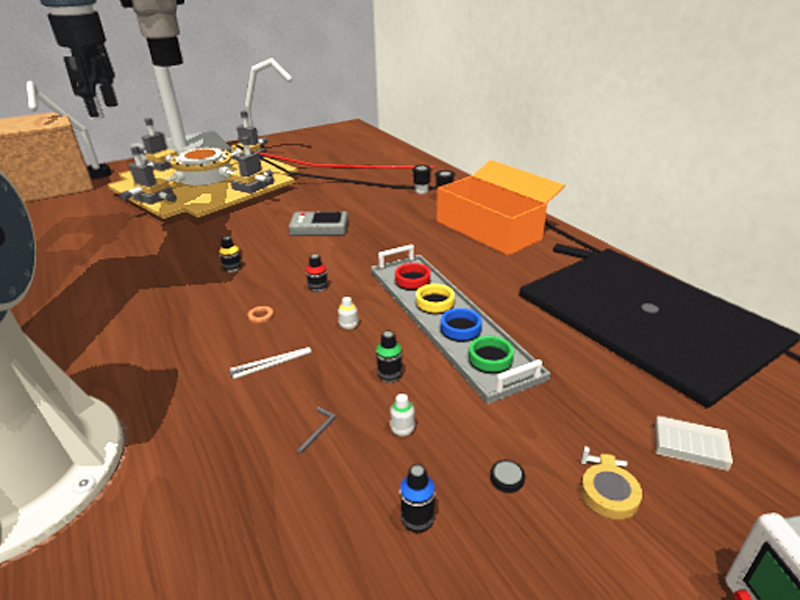

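The top view shows the black objectives at (800x600 pixels) red (270,333), yellow (170,410), green (460,334) and blue (614,393). The nests run red, yellow, blue, green along row ~240, and the chrome pair stand at (364,336) and (527,358).

```bash
cat > m.py <<'E'
from h import *
a=cv2.imread('pics/t0.png')
# objectives: crops 40x30, x10
P=dict(red=(173,213,62),yellow=(109,262,62),green=(294,214,72),blue=(393,251,78))
t=[]
for k,(u,v,h) in P.items():
    t.append(cv2.resize(a[v-15:v+15,u-20:u+20],None,fx=10,fy=10,interpolation=cv2.INTER_CUBIC))
    print(k,'crop origin',u-20,v-15)
cv2.imwrite('pics/c0.png',np.vstack([np.hstack(t[:2]),np.hstack(t[2:])]))
H=cv2.cvtColor(a,cv2.COLOR_BGR2HSV)
for k,(u,v),h in (('red',(209,150),(170,8)),('yellow',(243,152),(20,35)),('blue',(278,154),(100,125)),('green',(313,156),(50,85))):
    s=H[v-20:v+20,u-20:u+20].astype(int);hu=s[...,0]
    m=((hu>=h[0])|(hu<=h[1])) if h[0]>h[1] else ((hu>=h[0])&(hu<=h[1]))
    m&=(s[...,1]>150)&(s[...,2]>90)
    n,l,st,_=cv2.connectedComponentsWithStats(m.astype(np.uint8))
    i=1+np.argmax(st[1:,4]);y,x=np.where(l==i)
    c=cv2.minEnclosingCircle(np.c_[x,y].astype(np.float32))
    e=cv2.fitEllipse(max(cv2.findContours((l==i).astype(np.uint8),0,1)[0],key=len))
    print(k,len(x),c[1],e[0],atz('top',e[0][0]+u-20,e[0][1]+v-20,24))
E
python3 m.py
```

```text
red crop origin 153 198
yellow crop origin 89 247
green crop origin 274 199
blue crop origin 373 236
red 259 13.090899467468262 (19.955026626586914, 20.384721755981445) [607.6 100. ]
yellow 252 13.089567184448242 (20.50133514404297, 20.267539978027344) [601.2  21. ]
blue 209 12.85100269317627 (20.108909606933594, 19.780675888061523) [595.9 -57.8]
green 156 12.55849552154541 (20.181867599487305, 19.799245834350586) [ 589.5 -137.5]
```

View pics/c0.png

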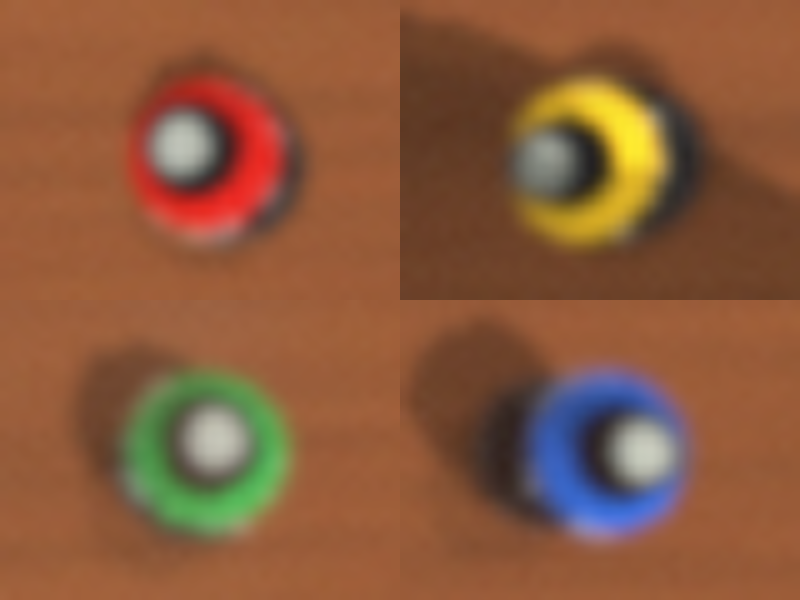

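The enlarged crops show the band circles (10x px) at red (208,158), yellow (188,160), green (208,153), blue (208,155), and lens tips at (182,147), (145,162), (214,138), (245,150).

```bash
python3 - <<'E'
from h import *
D=dict(red=((153,198),(208,158),38,(182,147),62),yellow=((89,247),(188,160),38,(145,162),62),green=((274,199),(208,153),48,(214,138),72),blue=((373,236),(208,155),54,(245,150),78))
for k,(o,b,zb,t,zt) in D.items():
    f=lambda p,z:atz('top',o[0]+(p[0]+.5)/10-.5,o[1]+(p[1]+.5)/10-.5,z)
    print(k,f(b,zb),f(t,zt))
cy=[(364,336,50),(527,358,54)]
for u,v,z in cy: print('chrome',atz('top',u/1.5625-.2,v/1.5625-.2,z))
# side check
S=dict(red=(316,259,62),yellow=(227,239,62),green=(388,336,72),blue=(418,470,78))
for k,(u,v,z) in S.items(): print(k,'side tip',atz('side',u/1.5625-.2,v/1.5625-.2,z))
E
```

```text
red [463.4 178.1] [463.6 178.8]
yellow [356.8 326. ] [356.9 326.8]
green [455.9 -88.3] [457.  -87.7]
blue [ 369.9 -299.3] [ 370.8 -299.8]
chrome [456.4  45.6]
chrome [ 420.7 -179. ]
red side tip [462.6 168.1]
yellow side tip [357.  321.6]
green side tip [454.3 -91.4]
blue side tip [ 370.7 -299. ]
```

Request:
{"method": "jog_arm", "body": {"deltas": [{"gripper": -1, "translation": [0.186, -0.333, 0], "dr": [0, 0, -0.0664]}, {"gripper": -1, "translation": [0.186, -0.333, 0], "dr": [0, 0, -0.0664]}, {"gripper": -1, "translation": [0.186, -0.333, 0], "dr": [0, 0, -0.0664]}, {"gripper": -1, "translation": [0.186, -0.333, 0], "dr": [0, 0, -0.0664]}, {"gripper": -1, "translation": [0.186, -0.333, 0], "dr": [0, 0, -0.0664]}, {"gripper": -1, "translation": [0.186, -0.333, 0], "dr": [0, 0, -0.0664]}, {"gripper": -1, "translation": [0.186, -0.333, 0], "dr": [0, 0, -0.0664]}, {"gripper": -1, "translation": [0.186, -0.333, 0], "dr": [0, 0, -0.0664]}, {"gripper": -1, "translation": [0.186, -0.333, 0], "dr": [0, 0, -0.0664]}, {"gripper": -1, "translation": [0.186, -0.333, 0], "dr": [0, 0, -0.0664]}, {"gripper": -1, "translation": [0.186, -0.333, 0], "dr": [0, 0, -0.0664]}, {"gripper": -1, "translation": [0.186, -0.333, 0], "dr": [0, 0, -0.0664]}], "squeeze": 40}}

```text
clock: 1.1
eef_pos: [464.0, 175.5, 256.2]
tcp_rot: [3.142, 0.0, -0.081]
contact_force: [0.6, 0.7, 0.1]
opening: 1.003
```

Request:
{"method": "jog_arm", "body": {"deltas": [{"gripper": -1, "translation": [0, 0.02, -0.3], "dr": [0, 0, 0]}, {"gripper": -1, "translation": [0, 0, -0.3], "dr": [0, 0, 0]}, {"gripper": -1, "translation": [0, 0, -0.3], "dr": [0, 0, 0]}, {"gripper": -1, "translation": [0, 0, -0.3], "dr": [0, 0, 0]}, {"gripper": -1, "translation": [0, 0, -0.26], "dr": [0, 0, 0]}, {"gripper": -1, "translation": [0, 0, 0], "dr": [0, 0, 0]}, {"gripper": -1, "translation": [0, 0, 0], "dr": [0, 0, 0]}]}}

```text
clock: 1.68
eef_pos: [462.6, 179.0, 109.5]
tcp_rot: [3.14, 0.003, -0.076]
contact_force: [0.4, -0.3, 0.3]
opening: 0.998
```

```bash
python3 - <<'E'
from h import *
s=r.sense();print(s['eef_pos'].round(1))
b=snap('side','s1.png');a=snap('top','t1.png')
c=b[100:250,120:280];cv2.imwrite('pics/s1c.png',cv2.resize(c,(640,600),interpolation=cv2.INTER_CUBIC))
print(proj('side',[463.5,177,31]),proj('side',[463.5,177,0]),proj('side',s['eef_pos']+[0,0,-25]))
E
```

```text
[462.6 179.  109.5]
[202.3 174.3] [203.5 184.1] [199.4 156.2]
```

View pics/s1c.png

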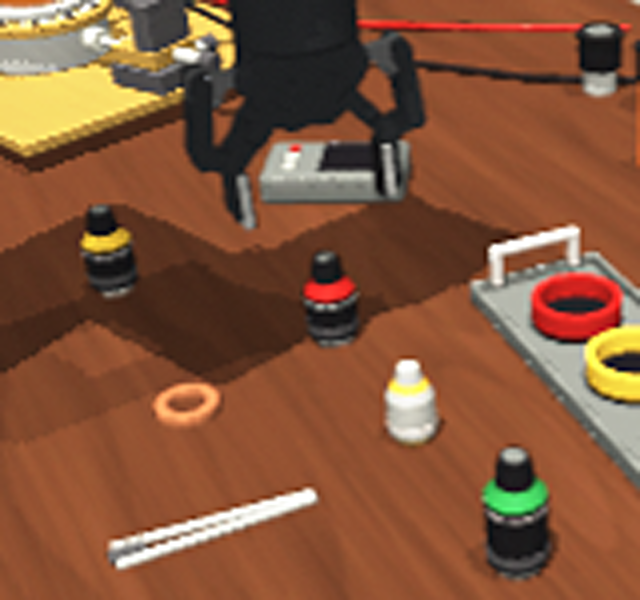

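The fingers straddle the red objective correctly: its base is at about px (203,185) in the side view, as predicted. Open fingertips sit about 13 mm higher than TCP-25.

Request:
{"method": "jog_arm", "body": {"deltas": [{"gripper": -1, "translation": [0.01, -0.015, -0.2], "dr": [0, 0, 0]}, {"gripper": -1, "translation": [0, 0, -0.2], "dr": [0, 0, 0]}, {"gripper": -1, "translation": [0, 0, -0.2], "dr": [0, 0, 0]}, {"gripper": -1, "translation": [0, 0, -0.085], "dr": [0, 0, 0]}, {"gripper": -0.2, "translation": [0, 0, 0], "dr": [0, 0, 0]}, {"gripper": 0, "translation": [0, 0, 0], "dr": [0, 0, 0]}, {"gripper": 0.1, "translation": [0, 0, 0], "dr": [0, 0, 0]}, {"gripper": 0.2, "translation": [0, 0, 0], "dr": [0, 0, 0]}, {"gripper": 0.3, "translation": [0, 0, 0], "dr": [0, 0, 0]}, {"gripper": 1, "translation": [0, 0, 0], "dr": [0, 0, 0]}, {"gripper": 1, "translation": [0, 0, 0], "dr": [0, 0, 0]}, {"gripper": 1, "translation": [0, 0, 0], "dr": [0, 0, 0]}]}}

```text
clock: 2.78
eef_pos: [465.3, 178.2, 43.1]
tcp_rot: [-3.141, -0.002, -0.076]
contact_force: [-2.0, 0.5, 7.8]
opening: 0.384
```

Request:
{"method": "jog_arm", "body": {"deltas": [{"gripper": 1, "translation": [0, 0, 0], "dr": [0, 0, 0]}, {"gripper": 1, "translation": [0, 0, 0], "dr": [0, 0, 0]}, {"gripper": 1, "translation": [0, 0, 0], "dr": [0, 0, 0]}]}}

```text
clock: 3.03
eef_pos: [465.3, 178.1, 43.1]
tcp_rot: [-3.141, -0.002, -0.076]
contact_force: [-2.3, -0.7, 8.2]
opening: 0.385
```

Request:
{"method": "jog_arm", "body": {"deltas": [{"gripper": 1, "translation": [0, 0, 0.05], "dr": [0, 0, 0]}, {"gripper": 1, "translation": [0, 0, 0.15], "dr": [0, 0, 0]}, {"gripper": 1, "translation": [0, 0, 0.2], "dr": [0, 0, 0]}, {"gripper": 1, "translation": [0, 0, 0.2], "dr": [0, 0, 0]}, {"gripper": 1, "translation": [0.12, -0.07, 0.1], "dr": [0, 0, 0]}, {"gripper": 1, "translation": [0.25, -0.14, 0], "dr": [0, 0, 0]}, {"gripper": 1, "translation": [0.3, -0.16, 0], "dr": [0, 0, 0]}, {"gripper": 1, "translation": [0.3, -0.16, 0], "dr": [0, 0, 0]}, {"gripper": 1, "translation": [0.25, -0.14, 0], "dr": [0, 0, 0]}, {"gripper": 1, "translation": [0.2, -0.11, 0], "dr": [0, 0, 0]}, {"gripper": 1, "translation": [0, 0, 0], "dr": [0, 0, 0]}, {"gripper": 1, "translation": [0, 0, 0], "dr": [0, 0, 0]}]}}

```text
clock: 4.03
eef_pos: [607.2, 99.1, 112.0]
tcp_rot: [-3.142, -0.0, -0.077]
contact_force: [-0.7, -0.0, -2.5]
opening: 0.38
```

```bash
python3 - <<'E'
from h import *
s=r.sense();print(s['eef_pos'].round(1),s['opening'],s['contact_force'].round(1))
b=snap('side','s2.png')
c=b[120:240,215:343];cv2.imwrite('pics/s2c.png',cv2.resize(c,(640,600),interpolation=cv2.INTER_CUBIC))
f=lambda p:(proj('side',p)-[215,120])*5
x,y,z=s['eef_pos'];print('pred obj base',f([x,y,z-43]),'nest top',f([607.6,100,26]),'base dropped',f([x,y,10]))
E
```

```text
[607.2  99.1 112. ] 0.3800665988009997 [-0.7 -0.  -2.5]
pred obj base [241.5 198. ] nest top [242. 268.] base dropped [242.5 294. ]
```

View pics/s2c.png

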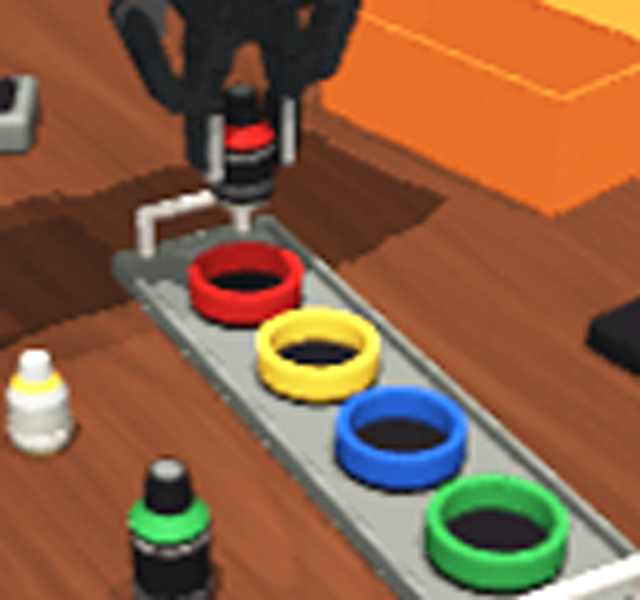

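The red objective hangs upright, base at (245,200) in the crop, aligned above the red nest at (247,272). Lowering it now.

Request:
{"method": "jog_arm", "body": {"deltas": [{"gripper": 1, "translation": [0, 0, -0.15], "dr": [0, 0, 0]}, {"gripper": 1, "translation": [0, 0, -0.15], "dr": [0, 0, 0]}, {"gripper": 1, "translation": [0, 0, -0.12], "dr": [0, 0, 0]}, {"gripper": 1, "translation": [0, 0, -0.08], "dr": [0, 0, 0]}, {"gripper": 1, "translation": [0, 0, -0.04], "dr": [0, 0, 0]}, {"gripper": 1, "translation": [0, 0, -0.02], "dr": [0, 0, 0]}, {"gripper": 1, "translation": [0, 0, -0.01], "dr": [0, 0, 0]}, {"gripper": 1, "translation": [0, 0, 0], "dr": [0, 0, 0]}]}}

```text
clock: 4.75
eef_pos: [606.8, 100.0, 55.1]
tcp_rot: [-3.141, -0.0, -0.075]
contact_force: [0.1, 0.2, -1.9]
opening: 0.383
```

Request:
{"method": "jog_arm", "body": {"deltas": [{"gripper": 1, "translation": [0, 0, -0.01], "dr": [0, 0, 0]}, {"gripper": 1, "translation": [0, 0, -0.01], "dr": [0, 0, 0]}, {"gripper": 1, "translation": [0, 0, 0], "dr": [0, 0, 0]}]}}

```text
clock: 5.0
eef_pos: [607.0, 99.9, 53.3]
tcp_rot: [-3.141, -0.001, -0.076]
contact_force: [0.6, 0.4, -1.5]
opening: 0.382
```

Request:
{"method": "jog_arm", "body": {"deltas": [{"gripper": 1, "translation": [0, 0, -0.01], "dr": [0, 0, 0]}, {"gripper": 1, "translation": [0, 0, -0.005], "dr": [0, 0, 0]}, {"gripper": 1, "translation": [0, 0, 0], "dr": [0, 0, 0]}]}}

```text
clock: 5.25
eef_pos: [607.1, 99.9, 53.1]
tcp_rot: [-3.141, -0.001, -0.076]
contact_force: [-4.9, -1.4, 15.9]
opening: 0.382
```

Request:
{"method": "jog_arm", "body": {"deltas": [{"gripper": 1, "translation": [0, 0, 0.01], "dr": [0, 0, 0]}, {"gripper": 0.22, "translation": [0, 0, 0], "dr": [0, 0, 0]}, {"gripper": 0.15, "translation": [0, 0, 0], "dr": [0, 0, 0]}, {"gripper": 0.05, "translation": [0, 0, 0], "dr": [0, 0, 0]}, {"gripper": -0.1, "translation": [0, 0, 0], "dr": [0, 0, 0]}, {"gripper": -0.3, "translation": [0, 0, 0], "dr": [0, 0, 0]}, {"gripper": -0.5, "translation": [0, 0, 0], "dr": [0, 0, 0]}, {"gripper": -0.5, "translation": [0, 0, 0], "dr": [0, 0, 0]}, {"gripper": -0.5, "translation": [0, 0, 0.1], "dr": [0, 0, 0]}, {"gripper": -0.6, "translation": [0, 0, 0.25], "dr": [0, 0, 0]}, {"gripper": -1, "translation": [0, 0, 0.3], "dr": [0, 0, 0]}, {"gripper": -1, "translation": [0, 0, 0.3], "dr": [0, 0, 0]}], "squeeze": 20}}

```text
clock: 6.25
eef_pos: [606.1, 99.8, 148.5]
tcp_rot: [3.141, 0.001, -0.076]
contact_force: [1.1, 0.3, 0.2]
opening: 0.998
```

```bash
python3 - <<'E'
from h import *
s=r.sense();print(s['eef_pos'].round(1),s['opening'],s['contact_force'].round(1))
b=snap('side','s3.png')
c=b[120:240,215:343];cv2.imwrite('pics/s3c.png',cv2.resize(c,(640,600),interpolation=cv2.INTER_CUBIC))
E
```

```text
[606.1  99.8 148.5] 0.998432309579191 [1.1 0.3 0.2]
```

View pics/s3c.png

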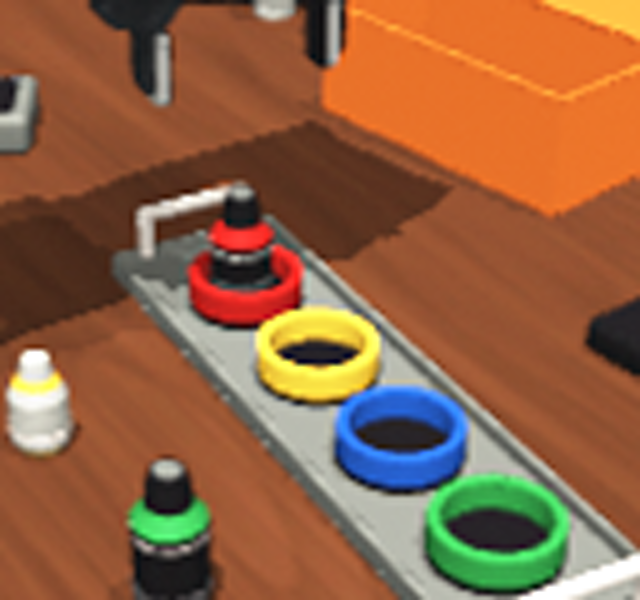

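Red stands upright in its nest at (243,235). Yellow next.

Request:
{"method": "jog_arm", "body": {"deltas": [{"gripper": -1, "translation": [-0.249, 0.226, 0], "dr": [0, 0, 0]}, {"gripper": -1, "translation": [-0.249, 0.226, 0], "dr": [0, 0, 0]}, {"gripper": -1, "translation": [-0.249, 0.226, 0], "dr": [0, 0, 0]}, {"gripper": -1, "translation": [-0.249, 0.226, 0], "dr": [0, 0, 0]}, {"gripper": -1, "translation": [-0.249, 0.226, 0], "dr": [0, 0, 0]}, {"gripper": -1, "translation": [-0.249, 0.226, 0], "dr": [0, 0, 0]}, {"gripper": -1, "translation": [-0.249, 0.226, 0], "dr": [0, 0, 0]}, {"gripper": -1, "translation": [-0.249, 0.226, 0], "dr": [0, 0, 0]}, {"gripper": -1, "translation": [-0.249, 0.226, 0], "dr": [0, 0, 0]}, {"gripper": -1, "translation": [-0.249, 0.226, 0], "dr": [0, 0, 0]}, {"gripper": -1, "translation": [0, 0, -0.25], "dr": [0, 0, 0]}, {"gripper": -1, "translation": [0, 0, -0.1], "dr": [0, 0, 0]}]}}

```text
clock: 7.3
eef_pos: [356.1, 326.7, 111.7]
tcp_rot: [-3.141, -0.0, -0.072]
contact_force: [-0.4, -1.5, -0.2]
opening: 1.001
```

Request:
{"method": "jog_arm", "body": {"deltas": [{"gripper": -1, "translation": [0, 0, 0], "dr": [0, 0, 0]}, {"gripper": -1, "translation": [0, 0, 0], "dr": [0, 0, 0]}]}}

```text
clock: 7.47
eef_pos: [357.7, 325.2, 112.1]
tcp_rot: [3.14, 0.001, -0.076]
contact_force: [1.1, 0.8, 0.2]
opening: 1.002
```

Aligned within 1–2 mm; same grasp sequence.

Request:
{"method": "jog_arm", "body": {"deltas": [{"gripper": -1, "translation": [0, 0.01, -0.2], "dr": [0, 0, 0]}, {"gripper": -1, "translation": [0, 0, -0.2], "dr": [0, 0, 0]}, {"gripper": -1, "translation": [0, 0, -0.2], "dr": [0, 0, 0]}, {"gripper": -1, "translation": [0, 0, -0.1], "dr": [0, 0, 0]}, {"gripper": -0.2, "translation": [0, 0, 0], "dr": [0, 0, 0]}, {"gripper": 0, "translation": [0, 0, 0], "dr": [0, 0, 0]}, {"gripper": 0.1, "translation": [0, 0, 0], "dr": [0, 0, 0]}, {"gripper": 0.2, "translation": [0, 0, 0], "dr": [0, 0, 0]}, {"gripper": 0.3, "translation": [0, 0, 0], "dr": [0, 0, 0]}, {"gripper": 1, "translation": [0, 0, 0], "dr": [0, 0, 0]}, {"gripper": 1, "translation": [0, 0, 0], "dr": [0, 0, 0]}, {"gripper": 1, "translation": [0, 0, 0], "dr": [0, 0, 0]}], "squeeze": 40}}

```text
clock: 8.47
eef_pos: [358.2, 327.3, 43.5]
tcp_rot: [-3.14, -0.001, -0.075]
contact_force: [-1.2, -2.2, 6.2]
opening: 0.38
```

Request:
{"method": "jog_arm", "body": {"deltas": [{"gripper": 1, "translation": [0, 0, 0], "dr": [0, 0, 0]}, {"gripper": 1, "translation": [0, 0, 0], "dr": [0, 0, 0]}]}}

```text
clock: 8.63
eef_pos: [358.2, 327.3, 43.5]
tcp_rot: [-3.14, -0.001, -0.075]
contact_force: [0.0, -2.0, 7.0]
opening: 0.382
```

Request:
{"method": "jog_arm", "body": {"deltas": [{"gripper": 1, "translation": [0, 0, 0.05], "dr": [0, 0, 0]}, {"gripper": 1, "translation": [0, 0, 0.15], "dr": [0, 0, 0]}, {"gripper": 1, "translation": [0, 0, 0.25], "dr": [0, 0, 0]}, {"gripper": 1, "translation": [0, 0, 0.25], "dr": [0, 0, 0]}, {"gripper": 1, "translation": [0, 0, 0.2], "dr": [0, 0, 0]}, {"gripper": 1, "translation": [0.12, -0.15, 0], "dr": [0, 0, 0]}, {"gripper": 1, "translation": [0.2, -0.25, 0], "dr": [0, 0, 0]}, {"gripper": 1, "translation": [0.22, -0.28, 0], "dr": [0, 0, 0]}, {"gripper": 1, "translation": [0.22, -0.28, 0], "dr": [0, 0, 0]}, {"gripper": 1, "translation": [0.22, -0.28, 0], "dr": [0, 0, 0]}, {"gripper": 1, "translation": [0.22, -0.28, 0], "dr": [0, 0, 0]}, {"gripper": 1, "translation": [0.22, -0.28, 0], "dr": [0, 0, 0]}]}}

```text
clock: 9.63
eef_pos: [500.3, 145.3, 133.0]
tcp_rot: [-3.141, -0.0, -0.075]
contact_force: [-0.3, 0.7, -2.5]
opening: 0.381
```

Request:
{"method": "jog_arm", "body": {"deltas": [{"gripper": 1, "translation": [0.22, -0.28, 0], "dr": [0, 0, 0]}, {"gripper": 1, "translation": [0.22, -0.28, 0], "dr": [0, 0, 0]}, {"gripper": 1, "translation": [0.22, -0.28, 0], "dr": [0, 0, 0]}, {"gripper": 1, "translation": [0.22, -0.28, 0], "dr": [0, 0, 0]}, {"gripper": 1, "translation": [0.2, -0.26, 0], "dr": [0, 0, 0]}, {"gripper": 1, "translation": [0.13, -0.16, 0], "dr": [0, 0, 0]}, {"gripper": 1, "translation": [0, 0, 0], "dr": [0, 0, 0]}, {"gripper": 1, "translation": [0, 0, 0], "dr": [0, 0, 0]}]}}

```text
clock: 10.3
eef_pos: [620.7, -8.1, 132.5]
tcp_rot: [-3.142, 0.0, -0.077]
contact_force: [-0.4, 1.1, -2.7]
opening: 0.381
```

Request:
{"method": "jog_arm", "body": {"deltas": [{"gripper": 1, "translation": [-0.1, 0.145, 0], "dr": [0, 0, 0]}, {"gripper": 1, "translation": [-0.095, 0.145, 0], "dr": [0, 0, 0]}, {"gripper": 1, "translation": [0, 0, -0.1], "dr": [0, 0, 0]}, {"gripper": 1, "translation": [0, 0, -0.2], "dr": [0, 0, 0]}, {"gripper": 1, "translation": [0, 0, -0.1], "dr": [0, 0, 0]}, {"gripper": 1, "translation": [0, 0, 0], "dr": [0, 0, 0]}, {"gripper": 1, "translation": [0, 0, 0], "dr": [0, 0, 0]}]}}

```text
clock: 10.88
eef_pos: [600.1, 22.6, 91.8]
tcp_rot: [3.141, 0.002, -0.075]
contact_force: [-0.5, -0.2, -2.3]
opening: 0.379
```

```bash
python3 - <<'E'
from h import *
s=r.sense();print(s['eef_pos'].round(1),s['opening'],s['contact_force'].round(1))
b=snap('side','s4.png')
c=b[120:240,215:343];cv2.imwrite('pics/s4c.png',cv2.resize(c,(640,600),interpolation=cv2.INTER_CUBIC))
E
```

```text
[600.1  22.6  91.8] 0.3786461168631284 [-0.5 -0.2 -2.3]
```

View pics/s4c.png

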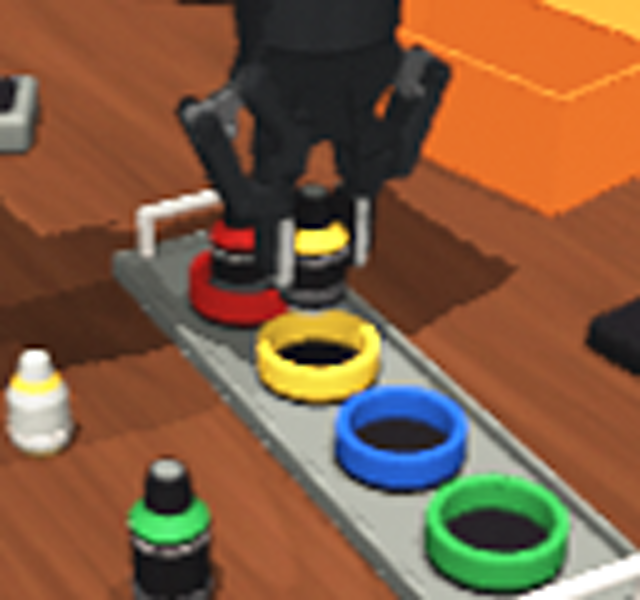

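The yellow objective is upright at (315,300), over its nest at (318,345).

Request:
{"method": "jog_arm", "body": {"deltas": [{"gripper": 1, "translation": [0.01, -0.015, -0.1], "dr": [0, 0, 0]}, {"gripper": 1, "translation": [0, 0, -0.12], "dr": [0, 0, 0]}, {"gripper": 1, "translation": [0, 0, -0.08], "dr": [0, 0, 0]}, {"gripper": 1, "translation": [0, 0, -0.04], "dr": [0, 0, 0]}, {"gripper": 1, "translation": [0, 0, -0.02], "dr": [0, 0, 0]}, {"gripper": 1, "translation": [0, 0, -0.01], "dr": [0, 0, 0]}, {"gripper": 1, "translation": [0, 0, 0], "dr": [0, 0, 0]}]}}

```text
clock: 11.52
eef_pos: [602.1, 20.3, 55.1]
tcp_rot: [3.142, 0.0, -0.076]
contact_force: [-0.1, -0.3, -1.9]
opening: 0.381
```

Request:
{"method": "jog_arm", "body": {"deltas": [{"gripper": 1, "translation": [0, 0, -0.01], "dr": [0, 0, 0]}, {"gripper": 1, "translation": [0, 0, -0.005], "dr": [0, 0, 0]}, {"gripper": 1, "translation": [0, 0, 0], "dr": [0, 0, 0]}]}}

```text
clock: 11.77
eef_pos: [602.2, 20.4, 54.0]
tcp_rot: [-3.142, -0.0, -0.076]
contact_force: [0.8, -0.0, -2.1]
opening: 0.377
```

Request:
{"method": "jog_arm", "body": {"deltas": [{"gripper": 1, "translation": [0, 0, -0.01], "dr": [0, 0, 0]}, {"gripper": 1, "translation": [0, 0, -0.005], "dr": [0, 0, 0]}, {"gripper": 1, "translation": [0, 0, 0], "dr": [0, 0, 0]}]}}

```text
clock: 12.02
eef_pos: [602.3, 20.3, 53.5]
tcp_rot: [-3.142, -0.001, -0.076]
contact_force: [-3.5, -0.0, 9.7]
opening: 0.384
```

Request:
{"method": "jog_arm", "body": {"deltas": [{"gripper": 1, "translation": [0, 0, 0.005], "dr": [0, 0, 0]}, {"gripper": 0.22, "translation": [0, 0, 0], "dr": [0, 0, 0]}, {"gripper": 0.15, "translation": [0, 0, 0], "dr": [0, 0, 0]}, {"gripper": 0.05, "translation": [0, 0, 0], "dr": [0, 0, 0]}, {"gripper": -0.1, "translation": [0, 0, 0], "dr": [0, 0, 0]}, {"gripper": -0.3, "translation": [0, 0, 0], "dr": [0, 0, 0]}, {"gripper": -0.5, "translation": [0, 0, 0], "dr": [0, 0, 0]}, {"gripper": -0.5, "translation": [0, 0, 0], "dr": [0, 0, 0]}, {"gripper": -0.5, "translation": [0, 0, 0.1], "dr": [0, 0, 0]}, {"gripper": -0.6, "translation": [0, 0, 0.25], "dr": [0, 0, 0]}, {"gripper": -1, "translation": [0, 0, 0.3], "dr": [0, 0, 0]}, {"gripper": -1, "translation": [0, 0, 0.3], "dr": [0, 0, 0]}], "squeeze": 20}}

```text
clock: 13.02
eef_pos: [601.6, 20.3, 149.0]
tcp_rot: [3.141, 0.001, -0.076]
contact_force: [0.6, -0.6, 0.6]
opening: 1.001
```

Request:
{"method": "jog_arm", "body": {"deltas": [{"gripper": -1, "translation": [-0.24, -0.18, 0], "dr": [0, 0, 0]}, {"gripper": -1, "translation": [-0.24, -0.18, 0], "dr": [0, 0, 0]}, {"gripper": -1, "translation": [-0.24, -0.18, 0], "dr": [0, 0, 0]}, {"gripper": -1, "translation": [-0.24, -0.18, 0], "dr": [0, 0, 0]}, {"gripper": -1, "translation": [-0.24, -0.18, 0], "dr": [0, 0, 0]}, {"gripper": -1, "translation": [-0.25, -0.18, 0], "dr": [0, 0, 0]}, {"gripper": -1, "translation": [0, 0, -0.1], "dr": [0, 0, 0]}, {"gripper": -1, "translation": [0, 0, -0.15], "dr": [0, 0, 0]}, {"gripper": -1, "translation": [0, 0, 0], "dr": [0, 0, 0]}, {"gripper": -1, "translation": [0, 0, 0], "dr": [0, 0, 0]}]}}

```text
clock: 13.85
eef_pos: [457.0, -87.6, 122.9]
tcp_rot: [-3.141, 0.001, -0.076]
contact_force: [1.3, 0.4, -0.0]
opening: 1.0
```

```bash
python3 - <<'E'
from h import *
s=r.sense();print(s['eef_pos'].round(1),s['opening'],s['contact_force'].round(1))
b=snap('side','s5.png')
c=b[120:270,185:345];cv2.imwrite('pics/s5c.png',cv2.resize(c,(640,600),interpolation=cv2.INTER_CUBIC))
E
```

```text
[457.  -87.6 122.9] 0.999872509155167 [ 1.3  0.4 -0. ]
```

View pics/s5c.png

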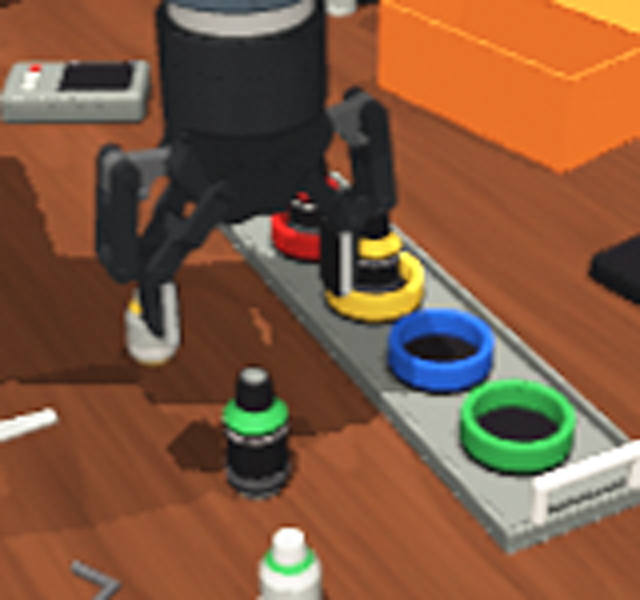

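Yellow is seated upright at (378,255); green stands at (258,430) below the jaws.

Request:
{"method": "jog_arm", "body": {"deltas": [{"gripper": -1, "translation": [0, -0.005, -0.2], "dr": [0, 0, 0]}, {"gripper": -1, "translation": [0, 0, -0.2], "dr": [0, 0, 0]}, {"gripper": -1, "translation": [0, 0, -0.2], "dr": [0, 0, 0]}, {"gripper": -1, "translation": [0, 0, -0.17], "dr": [0, 0, 0]}, {"gripper": -0.2, "translation": [0, 0, 0], "dr": [0, 0, 0]}, {"gripper": 0, "translation": [0, 0, 0], "dr": [0, 0, 0]}, {"gripper": 0.1, "translation": [0, 0, 0], "dr": [0, 0, 0]}, {"gripper": 0.2, "translation": [0, 0, 0], "dr": [0, 0, 0]}, {"gripper": 0.3, "translation": [0, 0, 0], "dr": [0, 0, 0]}, {"gripper": 1, "translation": [0, 0, 0], "dr": [0, 0, 0]}, {"gripper": 1, "translation": [0, 0, 0], "dr": [0, 0, 0]}, {"gripper": 1, "translation": [0, 0, 0], "dr": [0, 0, 0]}], "squeeze": 40}}

```text
clock: 14.9
eef_pos: [457.9, -88.3, 47.1]
tcp_rot: [3.141, -0.002, -0.076]
contact_force: [-1.1, 1.6, 6.0]
opening: 0.387
```

Request:
{"method": "jog_arm", "body": {"deltas": [{"gripper": 1, "translation": [0, 0, 0], "dr": [0, 0, 0]}, {"gripper": 1, "translation": [0, 0, 0], "dr": [0, 0, 0]}]}}

```text
clock: 15.07
eef_pos: [457.9, -88.3, 47.1]
tcp_rot: [3.141, -0.002, -0.076]
contact_force: [-0.4, 0.7, 6.0]
opening: 0.384
```

Request:
{"method": "jog_arm", "body": {"deltas": [{"gripper": 1, "translation": [0, 0, 0.05], "dr": [0, 0, 0]}, {"gripper": 1, "translation": [0, 0, 0.15], "dr": [0, 0, 0]}, {"gripper": 1, "translation": [0, 0, 0.25], "dr": [0, 0, 0]}, {"gripper": 1, "translation": [0, 0, 0.2], "dr": [0, 0, 0]}, {"gripper": 1, "translation": [0.12, -0.04, 0.1], "dr": [0, 0, 0]}, {"gripper": 1, "translation": [0.25, -0.1, 0], "dr": [0, 0, 0]}, {"gripper": 1, "translation": [0.3, -0.11, 0], "dr": [0, 0, 0]}, {"gripper": 1, "translation": [0.3, -0.11, 0], "dr": [0, 0, 0]}, {"gripper": 1, "translation": [0.25, -0.09, 0], "dr": [0, 0, 0]}, {"gripper": 1, "translation": [0.1, -0.04, -0.1], "dr": [0, 0, 0]}, {"gripper": 1, "translation": [0, 0, -0.1], "dr": [0, 0, 0]}, {"gripper": 1, "translation": [0, 0, -0.05], "dr": [0, 0, 0]}]}}

```text
clock: 16.07
eef_pos: [588.2, -137.0, 94.8]
tcp_rot: [-3.141, 0.002, -0.076]
contact_force: [-0.9, 0.8, -3.1]
opening: 0.386
```

Request:
{"method": "jog_arm", "body": {"deltas": [{"gripper": 1, "translation": [0, 0, 0], "dr": [0, 0, 0]}, {"gripper": 1, "translation": [0, 0, 0], "dr": [0, 0, 0]}]}}

```text
clock: 16.23
eef_pos: [587.5, -136.7, 95.4]
tcp_rot: [-3.141, 0.002, -0.075]
contact_force: [0.9, -0.4, -2.4]
opening: 0.384
```

```bash
python3 - <<'E'
from h import *
s=r.sense();print(s['eef_pos'].round(1),s['opening'],s['contact_force'].round(1))
b=snap('side','s6.png')
c=b[140:260,225:353];cv2.imwrite('pics/s6c.png',cv2.resize(c,(640,600),interpolation=cv2.INTER_CUBIC))
E
```

```text
[ 587.5 -136.7   95.4] 0.38359074072912924 [ 0.9 -0.4 -2.4]
```

View pics/s6c.png

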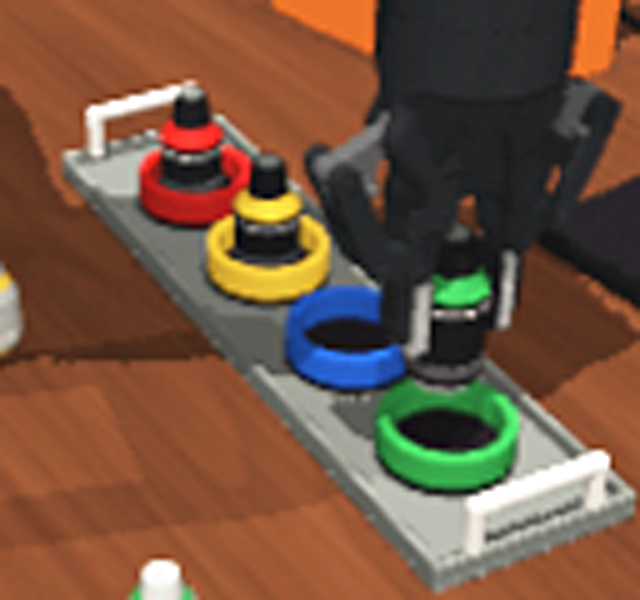

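Red and yellow are seated. Green hangs upright at (450,375) over its nest at (448,420). Lower to TCP ≈57.

Request:
{"method": "jog_arm", "body": {"deltas": [{"gripper": 1, "translation": [0.02, -0.01, -0.1], "dr": [0, 0, 0]}, {"gripper": 1, "translation": [0, 0, -0.12], "dr": [0, 0, 0]}, {"gripper": 1, "translation": [0, 0, -0.08], "dr": [0, 0, 0]}, {"gripper": 1, "translation": [0, 0, -0.04], "dr": [0, 0, 0]}, {"gripper": 1, "translation": [0, 0, -0.02], "dr": [0, 0, 0]}, {"gripper": 1, "translation": [0, 0, -0.01], "dr": [0, 0, 0]}, {"gripper": 1, "translation": [0, 0, 0], "dr": [0, 0, 0]}]}}

```text
clock: 16.87
eef_pos: [591.0, -138.2, 58.5]
tcp_rot: [-3.142, 0.0, -0.076]
contact_force: [-0.2, 0.2, -2.4]
opening: 0.383
```

Request:
{"method": "jog_arm", "body": {"deltas": [{"gripper": 1, "translation": [0, 0, -0.01], "dr": [0, 0, 0]}, {"gripper": 1, "translation": [0, 0, 0], "dr": [0, 0, 0]}]}}

```text
clock: 17.03
eef_pos: [591.3, -138.2, 58.0]
tcp_rot: [3.142, -0.001, -0.076]
contact_force: [0.6, -0.4, -2.4]
opening: 0.384
```

Request:
{"method": "jog_arm", "body": {"deltas": [{"gripper": 1, "translation": [0, 0, -0.01], "dr": [0, 0, 0]}, {"gripper": 1, "translation": [0, 0, -0.005], "dr": [0, 0, 0]}, {"gripper": 1, "translation": [0, 0, 0], "dr": [0, 0, 0]}]}}

```text
clock: 17.28
eef_pos: [591.4, -138.3, 57.2]
tcp_rot: [3.141, -0.001, -0.076]
contact_force: [-2.5, -0.0, 5.0]
opening: 0.383
```

Request:
{"method": "jog_arm", "body": {"deltas": [{"gripper": 1, "translation": [0, 0, 0], "dr": [0, 0, 0]}, {"gripper": 0.22, "translation": [0, 0, 0], "dr": [0, 0, 0]}, {"gripper": 0.15, "translation": [0, 0, 0], "dr": [0, 0, 0]}, {"gripper": 0.05, "translation": [0, 0, 0], "dr": [0, 0, 0]}, {"gripper": -0.1, "translation": [0, 0, 0], "dr": [0, 0, 0]}, {"gripper": -0.3, "translation": [0, 0, 0], "dr": [0, 0, 0]}, {"gripper": -0.5, "translation": [0, 0, 0], "dr": [0, 0, 0]}, {"gripper": -0.5, "translation": [0, 0, 0], "dr": [0, 0, 0]}, {"gripper": -0.5, "translation": [0, 0, 0.1], "dr": [0, 0, 0]}, {"gripper": -0.6, "translation": [0, 0, 0.25], "dr": [0, 0, 0]}, {"gripper": -1, "translation": [0, 0, 0.3], "dr": [0, 0, 0]}, {"gripper": -1, "translation": [0, 0, 0.3], "dr": [0, 0, 0]}], "squeeze": 20}}

```text
clock: 18.28
eef_pos: [590.6, -138.0, 152.5]
tcp_rot: [-3.141, 0.001, -0.076]
contact_force: [2.1, 0.4, 0.6]
opening: 0.994
```

Request:
{"method": "jog_arm", "body": {"deltas": [{"gripper": -1, "translation": [-0.275, -0.202, 0], "dr": [0, 0, 0]}, {"gripper": -1, "translation": [-0.275, -0.202, 0], "dr": [0, 0, 0]}, {"gripper": -1, "translation": [-0.275, -0.202, 0], "dr": [0, 0, 0]}, {"gripper": -1, "translation": [-0.275, -0.202, 0], "dr": [0, 0, 0]}, {"gripper": -1, "translation": [-0.275, -0.202, 0], "dr": [0, 0, 0]}, {"gripper": -1, "translation": [-0.275, -0.202, 0], "dr": [0, 0, 0]}, {"gripper": -1, "translation": [-0.275, -0.202, 0], "dr": [0, 0, 0]}, {"gripper": -1, "translation": [-0.275, -0.202, 0], "dr": [0, 0, 0]}, {"gripper": -1, "translation": [0, 0, -0.15], "dr": [0, 0, 0]}, {"gripper": -1, "translation": [0, 0, 0], "dr": [0, 0, 0]}, {"gripper": -1, "translation": [0, 0, 0], "dr": [0, 0, 0]}]}}

```text
clock: 19.2
eef_pos: [370.8, -299.8, 136.6]
tcp_rot: [-3.141, 0.0, -0.077]
contact_force: [0.7, -0.0, -0.1]
opening: 0.999
```

```bash
python3 - <<'E'
from h import *
s=r.sense();print(s['eef_pos'].round(1),s['opening'],s['contact_force'].round(1))
b=snap('side','s7.png')
c=b[130:355,185:425];cv2.imwrite('pics/s7c.png',cv2.resize(c,(640,600),interpolation=cv2.INTER_CUBIC))
E
```

```text
[ 370.8 -299.8  136.6] 0.9985982475353058 [ 0.7 -0.  -0.1]
```

View pics/s7c.png

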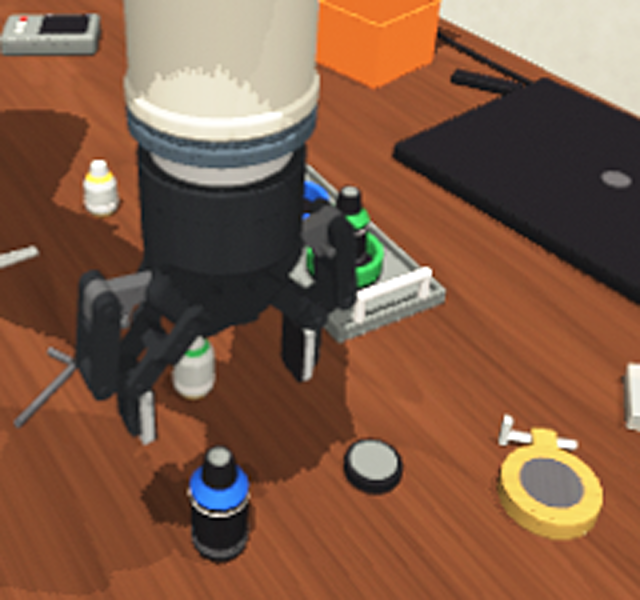

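Green is upright in its nest at (350,235), the chrome pair are untouched, and blue stands at (219,510) below the jaws.

Request:
{"method": "jog_arm", "body": {"deltas": [{"gripper": -1, "translation": [0, 0, -0.25], "dr": [0, 0, 0]}, {"gripper": -1, "translation": [0, 0, -0.25], "dr": [0, 0, 0]}, {"gripper": -1, "translation": [0, 0, -0.2], "dr": [0, 0, 0]}, {"gripper": -1, "translation": [0, 0, -0.17], "dr": [0, 0, 0]}, {"gripper": -0.2, "translation": [0, 0, 0], "dr": [0, 0, 0]}, {"gripper": 0, "translation": [0, 0, 0], "dr": [0, 0, 0]}, {"gripper": 0.1, "translation": [0, 0, 0], "dr": [0, 0, 0]}, {"gripper": 0.2, "translation": [0, 0, 0], "dr": [0, 0, 0]}, {"gripper": 0.3, "translation": [0, 0, 0], "dr": [0, 0, 0]}, {"gripper": 1, "translation": [0, 0, 0], "dr": [0, 0, 0]}, {"gripper": 1, "translation": [0, 0, 0], "dr": [0, 0, 0]}, {"gripper": 1, "translation": [0, 0, 0], "dr": [0, 0, 0]}], "squeeze": 40}}

```text
clock: 20.25
eef_pos: [371.8, -300.2, 50.5]
tcp_rot: [3.141, -0.002, -0.076]
contact_force: [-0.7, 1.9, 8.1]
opening: 0.387
```

Request:
{"method": "jog_arm", "body": {"deltas": [{"gripper": 1, "translation": [0, 0, 0], "dr": [0, 0, 0]}, {"gripper": 1, "translation": [0, 0, 0], "dr": [0, 0, 0]}]}}

```text
clock: 20.42
eef_pos: [371.8, -300.3, 50.5]
tcp_rot: [3.141, -0.002, -0.076]
contact_force: [-1.0, 1.0, 7.4]
opening: 0.386
```

Request:
{"method": "jog_arm", "body": {"deltas": [{"gripper": 1, "translation": [0, 0, 0.05], "dr": [0, 0, 0]}, {"gripper": 1, "translation": [0, 0, 0.2], "dr": [0, 0, 0]}, {"gripper": 1, "translation": [0, 0, 0.3], "dr": [0, 0, 0]}, {"gripper": 1, "translation": [0, 0, 0.3], "dr": [0, 0, 0]}, {"gripper": 1, "translation": [0, 0, 0.2], "dr": [0, 0, 0]}, {"gripper": 1, "translation": [0.1, 0.11, 0.05], "dr": [0, 0, 0]}, {"gripper": 1, "translation": [0.2, 0.217, 0], "dr": [0, 0, 0]}, {"gripper": 1, "translation": [0.2, 0.217, 0], "dr": [0, 0, 0]}, {"gripper": 1, "translation": [0.2, 0.217, 0], "dr": [0, 0, 0]}, {"gripper": 1, "translation": [0.2, 0.217, 0], "dr": [0, 0, 0]}, {"gripper": 1, "translation": [0.2, 0.217, 0], "dr": [0, 0, 0]}, {"gripper": 1, "translation": [0.2, 0.217, 0], "dr": [0, 0, 0]}]}}

```text
clock: 21.42
eef_pos: [501.7, -157.3, 159.9]
tcp_rot: [3.141, -0.0, -0.076]
contact_force: [0.6, 0.2, -2.3]
opening: 0.388
```

Request:
{"method": "jog_arm", "body": {"deltas": [{"gripper": 1, "translation": [0.2, 0.217, 0], "dr": [0, 0, 0]}, {"gripper": 1, "translation": [0.2, 0.217, 0], "dr": [0, 0, 0]}, {"gripper": 1, "translation": [0.2, 0.217, 0], "dr": [0, 0, 0]}, {"gripper": 1, "translation": [0.2, 0.217, 0], "dr": [0, 0, 0]}, {"gripper": 1, "translation": [0.14, 0.145, 0], "dr": [0, 0, 0]}, {"gripper": 1, "translation": [0, 0, -0.1], "dr": [0, 0, 0]}, {"gripper": 1, "translation": [0, 0, -0.25], "dr": [0, 0, 0]}, {"gripper": 1, "translation": [0, 0, -0.2], "dr": [0, 0, 0]}, {"gripper": 1, "translation": [0, 0, -0.1], "dr": [0, 0, 0]}, {"gripper": 1, "translation": [0, 0, 0], "dr": [0, 0, 0]}, {"gripper": 1, "translation": [0, 0, 0], "dr": [0, 0, 0]}]}}

```text
clock: 22.33
eef_pos: [594.7, -57.6, 94.3]
tcp_rot: [3.142, 0.001, -0.076]
contact_force: [1.3, 0.1, -3.2]
opening: 0.385
```

```bash
python3 - <<'E'
from h import *
s=r.sense();print(s['eef_pos'].round(1),s['opening'],s['contact_force'].round(1))
b=snap('side','s8.png')
c=b[140:260,225:353];cv2.imwrite('pics/s8c.png',cv2.resize(c,(640,600),interpolation=cv2.INTER_CUBIC))
E
```

```text
[594.7 -57.6  94.3] 0.38460756919643335 [ 1.3  0.1 -3.2]
```

View pics/s8c.png

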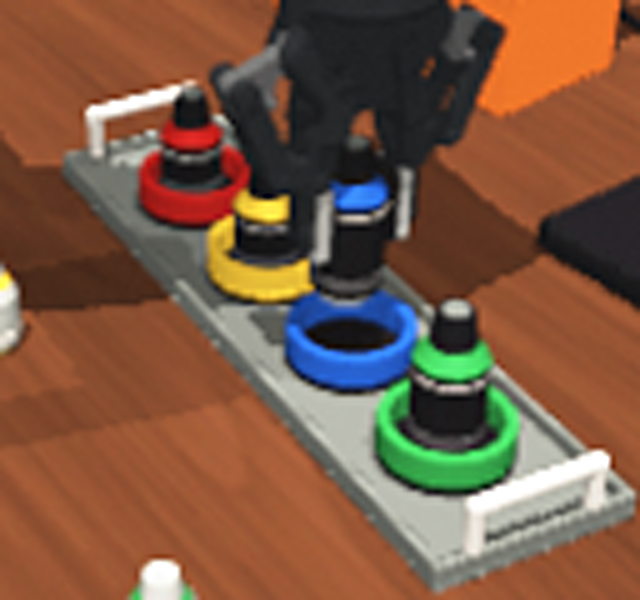

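Green is seated; blue hangs upright at (350,285) over its nest at (352,335). Lower to TCP ≈60.5.

Request:
{"method": "jog_arm", "body": {"deltas": [{"gripper": 1, "translation": [0.005, 0, -0.1], "dr": [0, 0, 0]}, {"gripper": 1, "translation": [0, 0, -0.11], "dr": [0, 0, 0]}, {"gripper": 1, "translation": [0, 0, -0.06], "dr": [0, 0, 0]}, {"gripper": 1, "translation": [0, 0, -0.03], "dr": [0, 0, 0]}, {"gripper": 1, "translation": [0, 0, -0.02], "dr": [0, 0, 0]}, {"gripper": 1, "translation": [0, 0, 0], "dr": [0, 0, 0]}, {"gripper": 1, "translation": [0, 0, 0], "dr": [0, 0, 0]}]}}

```text
clock: 22.97
eef_pos: [595.7, -57.3, 62.3]
tcp_rot: [3.142, 0.0, -0.076]
contact_force: [0.7, -0.3, -2.6]
opening: 0.384
```

Request:
{"method": "jog_arm", "body": {"deltas": [{"gripper": 1, "translation": [0, 0, -0.01], "dr": [0, 0, 0]}, {"gripper": 1, "translation": [0, 0, -0.005], "dr": [0, 0, 0]}, {"gripper": 1, "translation": [0, 0, 0], "dr": [0, 0, 0]}]}}

```text
clock: 23.22
eef_pos: [595.7, -57.3, 60.9]
tcp_rot: [-3.142, -0.0, -0.076]
contact_force: [0.6, 0.5, -2.8]
opening: 0.382
```

Request:
{"method": "jog_arm", "body": {"deltas": [{"gripper": 1, "translation": [0, 0, -0.01], "dr": [0, 0, 0]}, {"gripper": 1, "translation": [0, 0, 0], "dr": [0, 0, 0]}]}}

```text
clock: 23.38
eef_pos: [595.8, -57.3, 60.6]
tcp_rot: [-3.142, -0.0, -0.076]
contact_force: [-2.8, -0.4, 4.8]
opening: 0.385
```

Request:
{"method": "jog_arm", "body": {"deltas": [{"gripper": 1, "translation": [0, 0, 0], "dr": [0, 0, 0]}, {"gripper": 0.22, "translation": [0, 0, 0], "dr": [0, 0, 0]}, {"gripper": 0.15, "translation": [0, 0, 0], "dr": [0, 0, 0]}, {"gripper": 0.05, "translation": [0, 0, 0], "dr": [0, 0, 0]}, {"gripper": -0.1, "translation": [0, 0, 0], "dr": [0, 0, 0]}, {"gripper": -0.3, "translation": [0, 0, 0], "dr": [0, 0, 0]}, {"gripper": -0.5, "translation": [0, 0, 0], "dr": [0, 0, 0]}, {"gripper": -0.5, "translation": [0, 0, 0], "dr": [0, 0, 0]}, {"gripper": -0.5, "translation": [0, 0, 0.1], "dr": [0, 0, 0]}, {"gripper": -0.6, "translation": [0, 0, 0.25], "dr": [0, 0, 0]}, {"gripper": -1, "translation": [0, 0, 0.3], "dr": [0, 0, 0]}, {"gripper": -1, "translation": [0, 0, 0.3], "dr": [0, 0, 0]}], "squeeze": 20}}

```text
clock: 24.38
eef_pos: [595.1, -57.2, 156.0]
tcp_rot: [-3.142, 0.001, -0.076]
contact_force: [-0.1, -0.2, 0.1]
opening: 1.002
```

Request:
{"method": "jog_arm", "body": {"deltas": [{"gripper": -1, "translation": [-0.2, 0, 0.25], "dr": [0, 0, 0]}, {"gripper": -1, "translation": [-0.25, 0, 0.2], "dr": [0, 0, 0]}, {"gripper": -1, "translation": [-0.3, 0, 0.15], "dr": [0, 0, 0]}, {"gripper": -1, "translation": [-0.3, 0, 0], "dr": [0, 0, 0]}, {"gripper": -1, "translation": [-0.3, 0, 0], "dr": [0, 0, 0]}, {"gripper": -1, "translation": [-0.3, 0, 0], "dr": [0, 0, 0]}, {"gripper": -1, "translation": [0, 0, 0], "dr": [0, 0, 0]}, {"gripper": -1, "translation": [0, 0, 0], "dr": [0, 0, 0]}, {"gripper": -1, "translation": [0, 0, 0], "dr": [0, 0, 0]}]}}

```text
clock: 25.13
eef_pos: [431.5, -57.4, 215.7]
tcp_rot: [3.141, -0.002, -0.076]
contact_force: [1.1, 0.7, 0.6]
opening: 1.004
```

```bash
python3 - <<'E'
from h import *
s=r.sense();print(s['eef_pos'].round(1),s['opening'],s['contact_force'].round(1))
b=snap('side','s9.png');a=snap('top','t9.png')
cv2.imwrite('pics/f.png',np.hstack([cv2.resize(x,(400,600),interpolation=cv2.INTER_CUBIC) for x in (b[110:290,210:330+0],a[100:250,160:260+100][:, :])]))
c1=cv2.resize(b[130:290,200:360],(400,400),interpolation=cv2.INTER_CUBIC);c2=cv2.resize(a[105:265,180:340+20],(400,400*160//180),interpolation=cv2.INTER_CUBIC)
c2=cv2.copyMakeBorder(c2,0,400-c2.shape[0],0,0,cv2.BORDER_CONSTANT)
cv2.imwrite('pics/f.png',np.hstack([c1,c2]))
E
```

```text
[431.5 -57.4 215.7] 1.003802502552646 [1.1 0.7 0.6]
```

View pics/f.png

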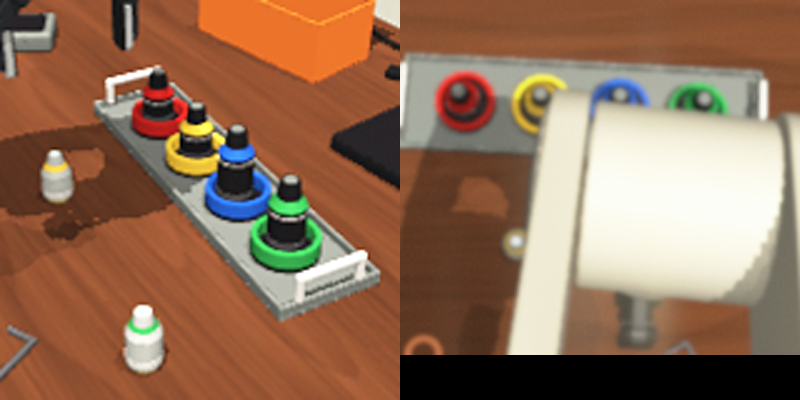

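All four are upright in their matching nests (side-view crop, noses at (158,80), (197,112), (237,135) and (290,185)). Both chrome objectives are standing in place and the arm is clear.

```bash
python3 -c "
from rig import r
print(r.sign_off())"
```

```text
the job is handed in; nothing more can be done
None
```

All four black objectives (red, yellow, green, blue) are in the nests matching their bands, and I handed the job in at about 25 s of the 109 s allowed. I lowered each one until the wrist sensor showed light contact (peak readings about 5–16 N). I then opened the jaws in small steps and backed straight off.

- **Final pictures:** the side view shows all four upright and seated, both chrome objectives standing where they were, and the gripper clear. In the top view the arm partly hid the caddy and the chrome green, so the side view is the main check.
- **Heights:** each objective touched down with the tool about 10 mm above its grasp height. That matches the nest floor, so they are right down.
- **Disagreements:** an early rough side-view estimate of the red one's position was about 10 mm off the top view. A close-up agreed with the top view. I also overshot about 35 mm carrying yellow, clear of everything, and corrected it before lowering.

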